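# Shelve the bottle and the jar by height

## Robot

A 7-joint arm with a two-finger parallel gripper is mounted at the origin on the work surface. World frame = base frame: x ahead of the robot, y to its left, z up, the work surface at z = 0. Lengths are in m, angles in degrees, forces in N, time in s.
With the tool pointing down it reaches from about 0.4 to 0.9 m from the base axis. Payload 5.6 kg.
Tool frame: the origin (TCP) lies on the front face of the gripper's body, between the roots of the fingers; the fingertips stand 88 mm ahead of it and the grasp point (between the pads) lies 69 mm ahead of it (arm.pinch_z is the distance from the TCP to the grasp point, in m); z points along the fingers, y is the line along which they close (so a half turn about z gives the same grasp; the last joint's range is limited). The gripper opens to 92 mm and grips with 3 to 60 N. Pads are 20 mm wide; open, the fingers measure 128 mm over their backs; the gripper's body (75 mm by 189 mm) begins 69 mm behind the grasp point.
Start: joints at [-2.464, 26.786, -0.665, 91.828, 0.344, 61.387, -3.226], TCP at [0.65, -0, 0.303] pointing down, gripper open.
Joint ranges: [-144.91, 144.91], [-17.63, 115.5], [-89.93, 88.59], [15.96, 139.68], [-74.01, 254.01], [8.47, 105.57], [-167.45, 167.45]. Speed limits (degrees/s): [147.25, 147.25, 180, 180, 180, 180, 180].

## Interface

Orientations are given as [roll, pitch, yaw] about the fixed x, y, z axes, in that order (R = Rz(yaw) Ry(pitch) Rx(roll)).
In Python, from plant import arm gives the robot as it stands.
- The arm moves only by the tool servo_tool, never from a script. Its argument "series" is a list of rows, each an object of numbers: "hand": the opening, from 0 (shut) to 1 (fully open); "dx", "dy", "dz": the shift along the tool's x, y, z in mm; "spin": the turn about the tool's z in degrees. A call has 1 to 12 rows; each row is the pose to reach, as a shift and turn from the pose commanded when the call began, along the tool's axes at that moment; what a row does not reach only later rows make up. A row lasts 1/8 s, in which the tool goes at most 62.5 mm and 10.7 degrees, less where a joint would pass 70% of its speed; a pose out of reach is approached as far as the arm can. A call with a gripper value outside its range is refused whole. The fingers move at their own pace and stop on an object; "force" is the grip in N (left out, the last holds). Time passes only in rows, so rows that repeat a pose let the fingers close. It gives the time, the measured TCP pose, the force, the opening and the grip force at its end, in the units of the state.
- arm.sense(): the state, without advancing time (a new reading comes with each control period).
- arm.camera(name): name is "scene" or "side" or "wrist"; returns a dict with "pixels" (420x560x3 uint8, red, green, blue), "z_map" (420x560 float32, m along the optical axis (not along the pixel's ray), 0 where there is no reading), "fx", "fy", "cx", "cy" (pixels), "pose" (4x4, takes a point from camera to world coordinates). Camera axes: x right, y up, looking along -z (the intrinsics and any distortion apply to the point x, -y, -z); pixel columns grow to the right and rows downward; lengths in m; the calibration is good to about 2 mm. A picture is of the moment at which its call begins.
- arm.hand_in(): hands the job in; it is judged then, once.
The state is a dict: "clock": time; "joints": joint angles; "qvel": joint speeds; "joint_torque": joint torques, N m; "eef_pos": TCP position; "eef_rot": TCP orientation; "contact_force": force on the tool from outside, world axes, zero at the start; "wrist_torque": the same for the moment, N m; "width": finger opening in m; "grip_force": force on a finger pad.
Only numpy, scipy, OpenCV 4.12 (cv2) and the standard library are available. Lean on these libraries where they do the work, as an engineer would, in place of code of your own. Each camera call takes 0.05 s, during which the arm holds its last target. There are 200 camera calls.

## Task

Put the bottle that stands in the caddy and the jar from the worktop away on the two-tier rack, each on the tier that its height belongs to: the tall bottle under the high clearance, the squat jar under the low one. They are full, so keep them upright all the time, and leave them standing wholly on their shelves, with nothing over the front edge. Do not shift the caddy or the other things standing about and on the rack.

Things in the scene. Friction and masses are not known exactly. Their poses are not given: they have to be found in the camera images.
- bottle_mid (a point): The bottle to shelve: plain white, round, paper label, 150 mm tall, 0.3 kg. Body 56 mm across up to 100 mm above its foot, then a shoulder up to 120 mm; round screw cap 34 mm across from 125 to 150 mm. It starts standing in one compartment of the caddy, only shoulder and cap showing above the rim. The point is its centre, 75 mm above its foot; z is its axis, up.
- jar_mid (a point): The jar to shelve: plain white, round, squat, 85 mm tall, 0.25 kg. Body 58 mm across up to 60 mm above its foot, lid 60 mm across from 66 to 85 mm. It starts standing free on the worktop. The point is the jar's centre, 42.5 mm above its foot; z is its axis, up.
- rack_lower (a point): Fixed white two-tier rack of close wire shelves, 140 mm deep (x), 360 wide (y), 8 thick, in a tube frame. The point is the centre of the top face of the lowest shelf, 25 mm above the worktop. x points from the open front (on the robot's right, edges at x = -70 mm, no lip) to the back, y along the shelf, z up. 170 mm clear height up to the next shelf. This is the lower tier.
- rack_upper (a point): Centre of the top face of the rack's middle shelf (the upper tier), straight above rack_lower, 203 mm above the worktop, same axes. 105 mm clear height up to the top shelf. The rack's 10 mm posts stand just outside the shelves' ends, at x = +-58, y = +-184 mm; a thin rail at x = +66 mm, 30 mm above each of the two lower shelves, closes the back.
- caddy: Grey open caddy, 115 mm (x) by 180 mm (y), 110 mm high, walls and floor 4 mm, loose, 1.2 kg, a divider at y = 0 making two compartments 84 mm by 107 mm. The origin is the centre of its underside, z up. The bottle stands in the compartment on the -y side, the tin in the other. It must stay where it is.
- flask_mid (a point): Bystander: flat-sided white bottle with a black cap, 50 mm (x) by 62 mm (y), 154 mm tall, already standing near one end of the rack's lower tier. The point is its centre, 77 mm above its foot.
- tub_mid (a point): Bystander: white tub with a lid, 66 mm across, 70 mm tall, already standing near the other end of the rack, on the upper tier. The point is its centre, 35 mm above its foot.
- tin_mid (a point): Bystander: steel tin 62 mm across, 69 mm tall, in the caddy's other compartment, below its rim. The point is its centre, 34.5 mm above its foot.
- mug_mid (a point): Bystander: white mug, 80 mm across, 90 mm tall, with a handle on its +y side, on the worktop. The point is its centre, 45 mm above its foot.

How it is judged (in metres and radians):
At the end, for the whole second after the job is handed in: Bottle standing upright (within 0.1 rad) and at rest on the rack's lowest shelf, jar the same on the middle shelf, each wholly on its shelf (at most 3 mm over the front edge) (x of bottle_mid in the frame of rack_lower between -0.045 and 0.05 m and y of bottle_mid in the frame of rack_lower between -0.155 and 0.155 m and z of bottle_mid in the frame of rack_lower between 0.067 and 0.083 m and angle between each of bottle_mid, jar_mid's own z axis and vertical below 0.1 rad and linear speed of each of bottle, jar below 0.02 m/s and x of jar_mid in the frame of rack_upper between -0.043 and 0.05 m and y of jar_mid in the frame of rack_upper between -0.155 and 0.155 m and z of jar_mid in the frame of rack_upper between 0.0345 and 0.0505 m); the robot touches nothing.
It fails at once if the bottle or the jar is tipped by more than 0.5 rad (29 degrees) from upright (angle between any of bottle_mid, jar_mid's own z axis and vertical above 0.5 rad).
It fails at once if the caddy is shifted by more than 40 mm (distance of caddy from where it was at the start of the episode above 0.04 m).
It fails at once if the flask, tub, tin or mug is shifted by more than 25 mm or knocked over (distance of any of flask_mid, tub_mid, tin_mid, mug_mid from where it was at the start of the episode above 0.025 m).
It also fails if it takes over 70 s, if anything falls off the work surface, if the arm or the gripper's body presses on something with over 40 N, if the wrist force passes 120 N, or if a joint passes its speed limit or range.

## Working session

There is one attempt and no reset: what is moved stays moved. The work goes in short steps, Python scripts to look and compute and a tool call to move; the robot and the scene stay as the last step left them, time stands still between calls to the robot, and variables do not carry over. Pictures are saved under pics/ and viewed, at most 10 in all, crops included, and the job is handed in when it is done.

Besides the shell and the picture viewer there is one more tool, called after "Emit:" as name(argument=value, ...) on one line, values as JSON. servo_tool: Moves the arm, as the interface text tells. Its arguments: {"type":"object","properties":{"series":{"type":"array","items":{"type":"object","properties":{"hand":{"type":"number"},"dx":{"type":"number"},"dy":{"type":"number"},"dz":{"type":"number"},"spin":{"type":"number"}}}},"force":{"type":"number"}},"required":["series"]}

```bash
ls; mkdir -p pics; cat > h.py <<'E'
import numpy as np, cv2
from plant import arm
def cloud(c):
    z=c["z_map"]; v,u=np.mgrid[:z.shape[0],:z.shape[1]]
    P=np.stack([(u-c["cx"])/c["fx"]*z,-(v-c["cy"])/c["fy"]*z,-z],-1)
    W=P@c["pose"][:3,:3].T+c["pose"][:3,3]
    W[z<=0]=np.nan
    return W
def snap(n,f):
    c=arm.camera(n); c={**c,"W":cloud(c)}
    cv2.imwrite(f"pics/{f}.png",c["pixels"][...,::-1]); np.savez(f"{f}.npz",W=c["W"],px=c["pixels"]); return c
E
python3 - <<'E'
from h import *
for n in("scene","side"):
    c=snap(n,n+"0"); print(n,c["pose"].round(3).tolist(),c["fx"],c.keys())
print(arm.sense())
a=[cv2.imread(f"pics/{n}0.png") for n in("scene","side")]
E
```

```text
pics
scene [[0.924, -0.292, 0.247, 0.798], [0.382, 0.674, -0.632, -0.514], [0.018, 0.678, 0.735, 0.823], [0.0, 0.0, 0.0, 1.0]] 397.64179705701054 dict_keys(['pixels', 'z_map', 'fx', 'fy', 'cx', 'cy', 'pose', 'W'])
side [[-0.893, 0.331, -0.305, 0.293], [-0.45, -0.652, 0.61, 0.656], [0.003, 0.682, 0.731, 0.863], [0.0, 0.0, 0.0, 1.0]] 408.0641174288083 dict_keys(['pixels', 'z_map', 'fx', 'fy', 'cx', 'cy', 'pose', 'W'])
{'clock': 0.1, 'joints': array([-2.46258471, 26.83058513, -0.66517138, 91.87607462,  0.34254202,
       61.38560721, -3.22682993]), 'qvel': array([ 0.07414704, -0.07288276, -0.00101061, -0.10516268,  0.09369771,
       -0.02655924,  0.01971986]), 'joint_torque': array([ 1.57556435e-03, -5.21645308e+01, -1.25145918e-02, -2.44365495e+01,
       -5.68165525e-02,  1.40885683e-02,  8.46384978e-05]), 'eef_pos': array([ 6.49612535e-01, -6.20084940e-05,  3.01836554e-01]), 'eef_rot': array([-1.79909875e+02,  5.30470755e-03,  8.99938493e+01]), 'contact_force': array([ 0.00040639, -0.06420365, -0.0342361 ]), 'wrist_torque': array([ 0.03844352, -0.00542154, -0.0471845 ]), 'grip_force': 0.0, 'width': 0.09187451393388078}
```

View pics/scene0.png

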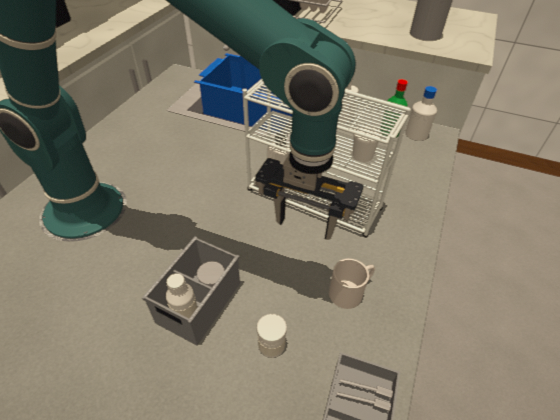

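View pics/side0.png

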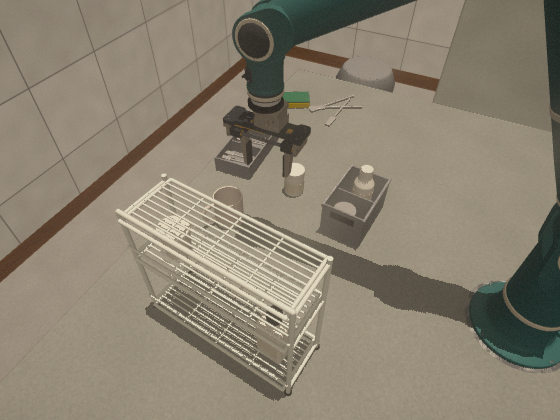

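Scene view: the bottle cap is at (177,283) in the caddy, the jar at (272,328), the mug at (349,280) and the tub at (364,147). The rack stands behind the arm, with its open front facing the caddy. The side view shows the rack's back. Next I'll locate these and read the interface help.

Emit:
servo_tool(series=[{"hand": 1,"dx": 0,"dy": 0,"dz": 0}])

```text
validation failed for argument at $.se...
```

Emit:
servo_tool(series=[{"hand": 1.0,"dx": 0.0,"dy": 0.0,"dz": -10.0,"spin": 0.0}])

```text
clock: 0.22
eef_pos: [0.6494, -0.0001, 0.3117]
eef_rot: [-179.8, 0.0, 90.0]
contact_force: [-0.4, -0.5, 0.2]
width: 0.0918
grip_force: 0.0
```

Emit:
servo_tool(series=[{"hand": 1.0,"dx": -40.0,"dy": -45.0,"dz": 0.0,"spin": 1.5},{"hand": 1.0,"dx": -80.0,"dy": -90.0,"dz": 0.0,"spin": 3.0},{"hand": 1.0,"dx": -120.0,"dy": -135.0,"dz": 0.0,"spin": 5.0},{"hand": 1.0,"dx": -155.0,"dy": -175.0,"dz": 0.0,"spin": 6.3},{"hand": 1.0,"dx": -180.0,"dy": -202.0,"dz": 0.0,"spin": 6.3},{"hand": 1.0,"dx": -180.0,"dy": -202.0,"dz": 0.0,"spin": 6.3},{"hand": 1.0,"dx": -180.0,"dy": -202.0,"dz": 30.0,"spin": 6.3},{"hand": 1.0,"dx": -180.0,"dy": -202.0,"dz": 60.0,"spin": 6.3},{"hand": 1.0,"dx": -180.0,"dy": -202.0,"dz": 90.0,"spin": 6.3},{"hand": 1.0,"dx": -180.0,"dy": -202.0,"dz": 102.0,"spin": 6.3},{"hand": 1.0,"dx": -180.0,"dy": -202.0,"dz": 102.0,"spin": 6.3}], force=25.0)

```text
clock: 1.6
eef_pos: [0.4484, -0.1795, 0.2105]
eef_rot: [-180.0, -0.0, 83.8]
contact_force: [-0.4, -0.1, 0.5]
width: 0.092
grip_force: 0.0
```

Emit:
servo_tool(series=[{"hand": 0.2,"dx": 0.0,"dy": 0.0,"dz": 0.0,"spin": 0.0},{"hand": 0.2,"dx": 0.0,"dy": 0.0,"dz": 0.0,"spin": 0.0},{"hand": 0.2,"dx": 0.0,"dy": 0.0,"dz": 0.0,"spin": 0.0},{"hand": 0.2,"dx": 0.0,"dy": 0.0,"dz": 0.0,"spin": 0.0},{"hand": 0.2,"dx": 0.0,"dy": 0.0,"dz": 0.0,"spin": 0.0},{"hand": 0.2,"dx": 0.0,"dy": 0.0,"dz": 0.0,"spin": 0.0}], force=25.0)

```text
clock: 2.35
eef_pos: [0.4479, -0.18, 0.2107]
eef_rot: [-180.0, -0.0, 83.7]
contact_force: [-0.6, 0.3, -0.1]
width: 0.034
grip_force: 0.8
```

Emit:
servo_tool(series=[{"hand": 0.1,"dx": 0.0,"dy": 0.0,"dz": 0.0,"spin": 0.0},{"hand": 0.1,"dx": 0.0,"dy": 0.0,"dz": 0.0,"spin": 0.0},{"hand": 0.1,"dx": 0.0,"dy": 0.0,"dz": -10.0,"spin": 0.0},{"hand": 0.1,"dx": 0.0,"dy": 0.0,"dz": -30.0,"spin": 0.0},{"hand": 0.1,"dx": 0.0,"dy": 0.0,"dz": -60.0,"spin": 0.0},{"hand": 0.1,"dx": 0.0,"dy": 0.0,"dz": -90.0,"spin": 0.0},{"hand": 0.1,"dx": 0.0,"dy": 0.0,"dz": -120.0,"spin": 0.0},{"hand": 0.1,"dx": 0.0,"dy": 0.0,"dz": -140.0,"spin": 0.0},{"hand": 0.1,"dx": 0.0,"dy": 0.0,"dz": -145.0,"spin": 0.0}], force=25.0)

```text
clock: 3.48
eef_pos: [0.4483, -0.1801, 0.357]
eef_rot: [179.9, 0.0, 83.7]
contact_force: [0.0, 0.2, -3.3]
width: 0.0335
grip_force: 25.0
```

Emit:
servo_tool(series=[{"hand": 0.1,"dx": 20.0,"dy": 6.0,"dz": 0.0,"spin": 0.0},{"hand": 0.1,"dx": 60.0,"dy": 18.0,"dz": 0.0,"spin": 0.0},{"hand": 0.1,"dx": 105.0,"dy": 33.0,"dz": 0.0,"spin": 0.0},{"hand": 0.1,"dx": 150.0,"dy": 46.0,"dz": 0.0,"spin": 0.0},{"hand": 0.1,"dx": 195.0,"dy": 60.0,"dz": 30.0,"spin": 0.0},{"hand": 0.1,"dx": 240.0,"dy": 74.0,"dz": 60.0,"spin": 0.0},{"hand": 0.1,"dx": 275.0,"dy": 85.0,"dz": 90.0,"spin": 0.0},{"hand": 0.1,"dx": 290.0,"dy": 90.0,"dz": 115.0,"spin": 0.0},{"hand": 0.1,"dx": 292.0,"dy": 90.0,"dz": 135.0,"spin": 0.0},{"hand": 0.1,"dx": 292.0,"dy": 90.0,"dz": 144.0,"spin": 0.0},{"hand": 0.1,"dx": 292.0,"dy": 90.0,"dz": 149.0,"spin": 0.0},{"hand": 0.1,"dx": 292.0,"dy": 90.0,"dz": 150.0,"spin": 0.0}])

```text
clock: 4.97
eef_pos: [0.5699, 0.1002, 0.2067]
eef_rot: [179.9, -0.0, 83.7]
contact_force: [-1.7, 1.5, 4.4]
width: 0.0334
grip_force: 25.0
```

Emit:
servo_tool(series=[{"hand": 0.6,"dx": 0.0,"dy": 0.0,"dz": 0.0,"spin": 0.0},{"hand": 1.0,"dx": 0.0,"dy": 0.0,"dz": 0.0,"spin": 0.0},{"hand": 1.0,"dx": 0.0,"dy": 0.0,"dz": -5.0,"spin": 0.0},{"hand": 1.0,"dx": 0.0,"dy": 0.0,"dz": -40.0,"spin": 0.0},{"hand": 1.0,"dx": 0.0,"dy": 0.0,"dz": -90.0,"spin": 0.0},{"hand": 1.0,"dx": 0.0,"dy": 0.0,"dz": -150.0,"spin": 0.0},{"hand": 1.0,"dx": 0.0,"dy": 0.0,"dz": -210.0,"spin": 0.0},{"hand": 1.0,"dx": 0.0,"dy": 0.0,"dz": -270.0,"spin": 0.0},{"hand": 1.0,"dx": 0.0,"dy": 0.0,"dz": -330.0,"spin": 0.0}], force=25.0)

```text
clock: 6.1
eef_pos: [0.569, 0.1001, 0.5385]
eef_rot: [179.9, -0.0, 83.7]
contact_force: [0.8, 0.1, -0.1]
width: 0.0925
grip_force: 0.0
```

```bash
python3 - <<'E'
from h import *
s=arm.sense(); print(s['joints'].round(1),s['eef_pos'],s['eef_rot'])
c=snap("scene","scene1")
E
```

```text
[ -9.1  11.9  -5.2  82.4   1.1  85.7 -20.6] [0.5689662  0.10014783 0.53846786] [ 1.79924186e+02 -1.70942995e-02  8.36918257e+01]
```

View pics/scene1.png

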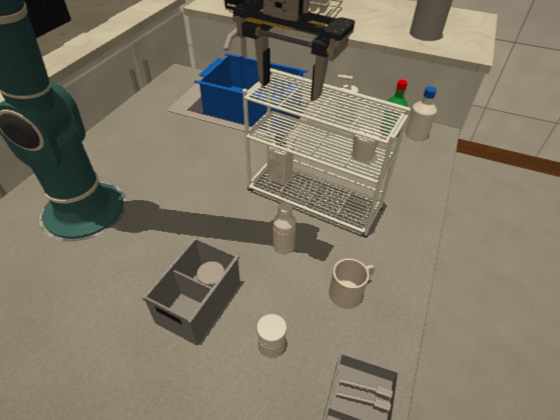

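Bottle now stands free at (284,232), and the flask is visible at (280,165) on the lower tier. The interface offers no tilt, so I'll see what the arm does at its reach limit, on the azimuth of the rack's depth axis.

Emit:
servo_tool(series=[{"hand": 1.0,"dx": 37.0,"dy": -50.0,"dz": 0.0,"spin": 0.0},{"hand": 1.0,"dx": 74.0,"dy": -100.0,"dz": 0.0,"spin": 0.0},{"hand": 1.0,"dx": 111.0,"dy": -150.0,"dz": 0.0,"spin": 0.0},{"hand": 1.0,"dx": 148.0,"dy": -200.0,"dz": 0.0,"spin": 0.0},{"hand": 1.0,"dx": 185.0,"dy": -250.0,"dz": 0.0,"spin": 0.0},{"hand": 1.0,"dx": 222.0,"dy": -300.0,"dz": 0.0,"spin": 0.0},{"hand": 1.0,"dx": 259.0,"dy": -350.0,"dz": 0.0,"spin": 0.0},{"hand": 1.0,"dx": 296.0,"dy": -400.0,"dz": 0.0,"spin": 0.0},{"hand": 1.0,"dx": 333.0,"dy": -450.0,"dz": 0.0,"spin": 0.0},{"hand": 1.0,"dx": 370.0,"dy": -500.0,"dz": 0.0,"spin": 0.0},{"hand": 1.0,"dx": 411.0,"dy": -559.0,"dz": 0.0,"spin": 0.0},{"hand": 1.0,"dx": 411.0,"dy": -559.0,"dz": -40.0,"spin": 0.0}])

```text
clock: 7.65
eef_pos: [0.0551, 0.5711, 0.5729]
eef_rot: [-179.9, 0.4, 84.1]
contact_force: [0.8, 0.5, 0.9]
width: 0.0921
grip_force: 0.0
```

Emit:
servo_tool(series=[{"hand": 1.0,"dx": 0.0,"dy": 0.0,"dz": -60.0,"spin": 0.0},{"hand": 1.0,"dx": 0.0,"dy": 0.0,"dz": -120.0,"spin": 0.0},{"hand": 1.0,"dx": 0.0,"dy": 0.0,"dz": -180.0,"spin": 0.0},{"hand": 1.0,"dx": 0.0,"dy": 0.0,"dz": -240.0,"spin": 0.0},{"hand": 1.0,"dx": 0.0,"dy": 0.0,"dz": -300.0,"spin": 0.0}])

```text
clock: 8.28
eef_pos: [0.0562, 0.5572, 0.7278]
eef_rot: [-180.0, -3.1, 83.7]
contact_force: [-0.6, 0.2, -0.2]
width: 0.0921
grip_force: 0.0
```

```bash
python3 - <<'E'
from h import *
s=arm.sense(); print(s['clock'],s['joints'].round(1),s['eef_pos'],s['eef_rot'])
E
```

```text
8.275 [-103.7   10.5   21.    61.5   -4.   105.5  -90.5] [0.05624904 0.55721352 0.72776491] [-179.95615896   -3.14252435   83.73067539]
```

The tool tilts outward at the limit (pitch -3.1°). Next I check whether pushing further gives more tilt, and whether it persists.

Emit:
servo_tool(series=[{"hand": 1.0,"dx": 0.0,"dy": 0.0,"dz": -60.0,"spin": 0.0},{"hand": 1.0,"dx": 0.0,"dy": 0.0,"dz": -120.0,"spin": 0.0},{"hand": 1.0,"dx": 0.0,"dy": 0.0,"dz": -180.0,"spin": 0.0},{"hand": 1.0,"dx": 0.0,"dy": 0.0,"dz": -240.0,"spin": 0.0}])

```text
clock: 8.78
eef_pos: [0.0533, 0.5209, 0.7724]
eef_rot: [-179.9, -7.9, 83.7]
contact_force: [-0.2, 0.2, 0.4]
width: 0.0919
grip_force: 0.0
```

Emit:
servo_tool(series=[{"hand": 1.0,"dx": 0.0,"dy": 0.0,"dz": 0.0,"spin": 0.0}])

```text
clock: 8.9
eef_pos: [0.0532, 0.521, 0.7725]
eef_rot: [-179.9, -7.9, 83.7]
contact_force: [0.6, 0.6, 0.9]
width: 0.0919
grip_force: 0.0
```

```bash
python3 - <<'E'
from h import *
s=arm.sense(); print(s['clock'],s['joints'].round(1),s['eef_pos'],s['eef_rot'])
E
```

```text
8.9 [-117.3    5.4   34.4   62.1   -3.4  105.5  -90.7] [0.0531917  0.52095291 0.77247463] [-179.8740829    -7.87209425   83.70905643]
```

Emit:
servo_tool(series=[{"hand": 1.0,"dx": 0.0,"dy": 0.0,"dz": 60.0,"spin": 0.0},{"hand": 1.0,"dx": 0.0,"dy": 0.0,"dz": 120.0,"spin": 0.0},{"hand": 1.0,"dx": 0.0,"dy": 0.0,"dz": 120.0,"spin": 0.0}])

```text
clock: 9.28
eef_pos: [0.0539, 0.5369, 0.6478]
eef_rot: [-180.0, -7.2, 83.7]
contact_force: [-0.3, 0.2, 0.8]
width: 0.0919
grip_force: 0.0
```

```bash
python3 - <<'E'
from h import *
s=arm.sense(); print(s['clock'],s['joints'].round(1),s['eef_pos'],s['eef_rot'])
E
```

```text
9.275 [-118.3    3.3   32.8   79.7   -1.6   90.4  -92. ] [0.05385675 0.53689068 0.64783199] [-179.98971091   -7.16725727   83.74527633]
```

Tilt persists after backing off, so the limit can be used to ratchet it up. Repeat with short calls.

Emit:
servo_tool(series=[{"hand": 1.0,"dx": 8.0,"dy": 0.0,"dz": -60.0,"spin": 0.0},{"hand": 1.0,"dx": 16.0,"dy": 0.0,"dz": -120.0,"spin": 0.0},{"hand": 1.0,"dx": 24.0,"dy": 0.0,"dz": -180.0,"spin": 0.0}])

```text
clock: 9.65
eef_pos: [0.0541, 0.5297, 0.8012]
eef_rot: [-179.9, -11.4, 83.7]
contact_force: [0.4, -0.0, 0.4]
width: 0.0919
grip_force: 0.0
```

Emit:
servo_tool(series=[{"hand": 1.0,"dx": 10.0,"dy": 0.0,"dz": -60.0,"spin": 0.0},{"hand": 1.0,"dx": 20.0,"dy": 0.0,"dz": -120.0,"spin": 0.0}])

```text
clock: 9.9
eef_pos: [0.0539, 0.5136, 0.8338]
eef_rot: [-179.8, -15.2, 83.6]
contact_force: [0.2, 0.5, -0.4]
width: 0.092
grip_force: 0.0
```

Emit:
servo_tool(series=[{"hand": 1.0,"dx": 12.0,"dy": 0.0,"dz": -60.0,"spin": 0.0},{"hand": 1.0,"dx": 24.0,"dy": 0.0,"dz": -120.0,"spin": 0.0}])

```text
clock: 10.15
eef_pos: [0.0529, 0.4983, 0.8671]
eef_rot: [-179.7, -19.1, 83.6]
contact_force: [0.4, -1.1, -0.3]
width: 0.0921
grip_force: 0.0
```

Emit:
servo_tool(series=[{"hand": 1.0,"dx": 300.0,"dy": 0.0,"dz": -2000.0,"spin": 0.0}])

```text
clock: 10.28
eef_pos: [0.0505, 0.4858, 0.8888]
eef_rot: [-179.6, -21.8, 83.7]
contact_force: [-1.0, 0.1, -0.4]
width: 0.0921
grip_force: 0.0
```

Emit:
servo_tool(series=[{"hand": 1.0,"dx": 300.0,"dy": 0.0,"dz": -2000.0,"spin": 0.0}])

```text
clock: 10.4
eef_pos: [0.0499, 0.4765, 0.9026]
eef_rot: [-179.4, -23.5, 83.9]
contact_force: [-0.5, -0.1, 0.3]
width: 0.0918
grip_force: 0.0
```

```bash
python3 - <<'E'
from h import *
s=arm.sense(); print(s['clock'],s['joints'].round(1),s['eef_pos'],s['eef_rot'])
E
```

```text
10.4 [-124.3   -0.3   36.1   51.2    1.3  105.6  -93.6] [0.04985697 0.47654301 0.90262156] [-179.36982193  -23.50625795   83.87839893]
```

Emit:
servo_tool(series=[{"hand": 1.0,"dx": 25.0,"dy": 0.0,"dz": -57.0,"spin": 0.0},{"hand": 1.0,"dx": 50.0,"dy": 0.0,"dz": -114.0,"spin": 0.0}])

```text
clock: 10.65
eef_pos: [0.0548, 0.4725, 0.9343]
eef_rot: [-179.2, -27.4, 83.4]
contact_force: [0.3, -0.2, 0.2]
width: 0.0917
grip_force: 0.0
```

Emit:
servo_tool(series=[{"hand": 1.0,"dx": 28.0,"dy": 0.0,"dz": -55.0,"spin": 0.0},{"hand": 1.0,"dx": 56.0,"dy": 0.0,"dz": -110.0,"spin": 0.0}])

```text
clock: 10.9
eef_pos: [0.055, 0.4682, 0.9645]
eef_rot: [-179.0, -31.3, 83.4]
contact_force: [0.5, -0.6, 0.3]
width: 0.0919
grip_force: 0.0
```

Emit:
servo_tool(series=[{"hand": 1.0,"dx": 32.0,"dy": 0.0,"dz": -53.0,"spin": 0.0},{"hand": 1.0,"dx": 64.0,"dy": 0.0,"dz": -106.0,"spin": 0.0}])

```text
clock: 11.15
eef_pos: [0.0555, 0.4623, 0.9949]
eef_rot: [-178.9, -35.2, 83.4]
contact_force: [0.5, -0.5, 0.1]
width: 0.092
grip_force: 0.0
```

Emit:
servo_tool(series=[{"hand": 1.0,"dx": 36.0,"dy": 0.0,"dz": -50.0,"spin": 0.0},{"hand": 1.0,"dx": 72.0,"dy": 0.0,"dz": -100.0,"spin": 0.0}])

```text
clock: 11.4
eef_pos: [0.055, 0.4553, 1.0233]
eef_rot: [-178.8, -39.0, 83.4]
contact_force: [-0.6, 0.5, 0.2]
width: 0.0918
grip_force: 0.0
```

Emit:
servo_tool(series=[{"hand": 1.0,"dx": 39.0,"dy": 0.0,"dz": -48.0,"spin": 0.0},{"hand": 1.0,"dx": 78.0,"dy": 0.0,"dz": -96.0,"spin": 0.0}])

```text
clock: 11.65
eef_pos: [0.0559, 0.4465, 1.05]
eef_rot: [-178.7, -42.6, 83.1]
contact_force: [0.0, 0.2, -0.3]
width: 0.0917
grip_force: 0.0
```

```bash
python3 - <<'E'
from h import *
s=arm.sense(); print(s['clock'],s['joints'].round(1),s['eef_pos'],s['eef_rot'])
E
```

```text
11.65 [-126.9    2.7   46.8   29.9   -4.9  105.6  -90.5] [0.0558858  0.44650335 1.05001929] [-178.73950666  -42.64797418   83.13406636]
```

Emit:
servo_tool(series=[{"hand": 1.0,"dx": 43.0,"dy": 0.0,"dz": -45.0,"spin": 0.0},{"hand": 1.0,"dx": 86.0,"dy": 0.0,"dz": -90.0,"spin": 0.0}])

```text
clock: 11.9
eef_pos: [0.056, 0.4385, 1.0751]
eef_rot: [-178.6, -46.3, 83.0]
contact_force: [-0.1, -1.4, 0.0]
width: 0.0917
grip_force: 0.0
```

Emit:
servo_tool(series=[{"hand": 1.0,"dx": 45.0,"dy": 0.0,"dz": -42.0,"spin": 0.0},{"hand": 1.0,"dx": 90.0,"dy": 0.0,"dz": -84.0,"spin": 0.0}])

```text
clock: 12.15
eef_pos: [0.0553, 0.4293, 1.0984]
eef_rot: [-178.5, -49.8, 82.9]
contact_force: [0.5, -0.8, 0.7]
width: 0.0915
grip_force: 0.0
```

Emit:
servo_tool(series=[{"hand": 1.0,"dx": 48.0,"dy": 0.0,"dz": -39.0,"spin": 0.0},{"hand": 1.0,"dx": 96.0,"dy": 0.0,"dz": -78.0,"spin": 0.0}])

```text
clock: 12.4
eef_pos: [0.0547, 0.4198, 1.1197]
eef_rot: [-178.4, -53.2, 82.8]
contact_force: [0.6, -0.2, 0.4]
width: 0.0918
grip_force: 0.0
```

Emit:
servo_tool(series=[{"hand": 1.0,"dx": 50.0,"dy": 0.0,"dz": -36.0,"spin": 0.0},{"hand": 1.0,"dx": 100.0,"dy": 0.0,"dz": -72.0,"spin": 0.0}])

```text
clock: 12.65
eef_pos: [0.0547, 0.4111, 1.1312]
eef_rot: [-178.2, -55.2, 82.6]
contact_force: [0.2, 0.5, -0.0]
width: 0.092
grip_force: 0.0
```

Emit:
servo_tool(series=[{"hand": 1.0,"dx": 52.0,"dy": 0.0,"dz": -33.0,"spin": 0.0},{"hand": 1.0,"dx": 104.0,"dy": 0.0,"dz": -66.0,"spin": 0.0}])

```text
clock: 12.9
eef_pos: [0.0532, 0.3969, 1.1439]
eef_rot: [-177.9, -57.5, 82.7]
contact_force: [-7.1, -2.2, -1.4]
width: 0.0919
grip_force: 0.0
```

```bash
python3 - <<'E'
from h import *
s=arm.sense(); print(s['clock'],s['joints'].round(1),s['eef_pos'],s['eef_rot'])
E
```

```text
12.9 [-134.1    6.8   88.6   16.2  -38.5  105.5  -85.9] [0.0531673  0.39694453 1.14389509] [-177.865485    -57.5147768    82.67440297]
```

```bash
cat >> h.py <<'E'
from scipy.spatial.transform import Rotation as Ro
def go(*targets):
    s=arm.sense(); R=Ro.from_euler('xyz',s['eef_rot'],degrees=True).as_matrix()
    print('clk',s['clock'],'q',s['joints'].round(0),'pos',s['eef_pos'].round(4),'rot',s['eef_rot'].round(1),'z',R[:,2].round(3),'y',R[:,1].round(3))
    for t in targets: print(t,((np.array(t)-s['eef_pos'])@R*1000).round(0))
    return R
E
python3 -c "
from h import *
go((.1,.36,1.05),(.3,.17,.75),(.55,-.05,.4))"
```

```text
clk 12.9 q [-134.    7.   89.   16.  -38.  106.  -86.] pos [0.0532 0.3969 1.1439] rot [-177.9  -57.5   82.7] z [ 0.071  0.841 -0.537] y [ 0.995 -0.096 -0.02 ]
(0.1, 0.36, 1.05) [-96.  52.  23.]
(0.3, 0.17, 0.75) [-436.  275.   38.]
(0.55, -0.05, 0.4) [-832.  552.   59.]
```

Emit:
servo_tool(series=[{"hand": 1.0,"dx": -48.0,"dy": 26.0,"dz": 11.0,"spin": 0.0},{"hand": 1.0,"dx": -96.0,"dy": 52.0,"dz": 20.0,"spin": 0.0},{"hand": 1.0,"dx": -145.0,"dy": 84.0,"dz": 25.0,"spin": 0.0},{"hand": 1.0,"dx": -193.0,"dy": 116.0,"dz": 26.0,"spin": 0.0},{"hand": 1.0,"dx": -242.0,"dy": 148.0,"dz": 27.0,"spin": 0.0},{"hand": 1.0,"dx": -290.0,"dy": 180.0,"dz": 30.0,"spin": 0.0},{"hand": 1.0,"dx": -339.0,"dy": 212.0,"dz": 33.0,"spin": 0.0},{"hand": 1.0,"dx": -388.0,"dy": 244.0,"dz": 36.0,"spin": 0.0},{"hand": 1.0,"dx": -436.0,"dy": 275.0,"dz": 38.0,"spin": 0.0},{"hand": 1.0,"dx": -436.0,"dy": 275.0,"dz": 38.0,"spin": 0.0}])

```text
clock: 14.15
eef_pos: [0.2049, 0.2944, 0.9648]
eef_rot: [-177.6, -55.5, 83.0]
contact_force: [-0.2, 0.1, 0.2]
width: 0.0918
grip_force: 0.0
```

```bash
python3 -c "
from h import *
go((.55,-.05,.4),(.551,-.06,.16))"
```

```text
clk 14.15 q [-31. -17.  -2.  68. -42.  88. -54.] pos [0.2049 0.2944 0.9648] rot [-177.6  -55.5   83. ] z [ 0.059  0.822 -0.566] y [ 0.996 -0.087 -0.024]
(0.55, -0.05, 0.4) [-635.  387.   57.]
(0.551, -0.06, 0.16) [-839.  395.  185.]
```

Emit:
servo_tool(series=[{"hand": 1.0,"dx": -50.0,"dy": 31.0,"dz": 5.0,"spin": 0.0},{"hand": 1.0,"dx": -100.0,"dy": 62.0,"dz": 10.0,"spin": 0.0},{"hand": 1.0,"dx": -150.0,"dy": 92.0,"dz": 14.0,"spin": 0.0},{"hand": 1.0,"dx": -200.0,"dy": 122.0,"dz": 18.0,"spin": 0.0},{"hand": 1.0,"dx": -250.0,"dy": 153.0,"dz": 23.0,"spin": 0.0},{"hand": 1.0,"dx": -300.0,"dy": 184.0,"dz": 27.0,"spin": 0.0},{"hand": 1.0,"dx": -350.0,"dy": 214.0,"dz": 32.0,"spin": 0.0},{"hand": 1.0,"dx": -400.0,"dy": 245.0,"dz": 36.0,"spin": 0.0},{"hand": 1.0,"dx": -450.0,"dy": 275.0,"dz": 41.0,"spin": 0.0},{"hand": 1.0,"dx": -500.0,"dy": 306.0,"dz": 45.0,"spin": 0.0},{"hand": 1.0,"dx": -550.0,"dy": 337.0,"dz": 50.0,"spin": 0.0},{"hand": 1.0,"dx": -635.0,"dy": 387.0,"dz": 57.0,"spin": 0.0}])

```text
clock: 15.65
eef_pos: [0.5325, -0.0303, 0.4281]
eef_rot: [-177.4, -55.5, 82.9]
contact_force: [1.0, 0.0, 0.1]
width: 0.092
grip_force: 0.0
```

```bash
python3 - <<'E'
from h import *
c=snap("scene","scene2"); W=c["W"]
p=W[195:260,265:305].reshape(-1,3); p=p[(p[:,2]>.02)&(p[:,2]<.2)&(p[:,1]<.16)]
zt=np.percentile(p[:,2],98); t=p[p[:,2]>zt-.006]; cen=(t[:,:2].min(0)+t[:,:2].max(0))/2; print(zt,cen,len(p))
R=go()
b=np.array([*cen,.06]); g=b-.069*R[:,2]; go(g-.11*R[:,2]+[0,0,.0],g)
E
```

```text
0.15073893477494188 [0.56889948 0.09944163] 882
clk 15.7 q [ 15.  18.   7. 103. -54.  87.  33.] pos [ 0.5341 -0.034   0.4189] rot [-176.2  -55.3   81.5] z [ 0.054  0.821 -0.568] y [ 0.995 -0.092 -0.038]
clk 15.7 q [ 15.  18.   7. 103. -54.  87.  33.] pos [ 0.5341 -0.034   0.4189] rot [-176.2  -55.3   81.5] z [ 0.054  0.821 -0.568] y [ 0.995 -0.092 -0.038]
[ 0.55917859 -0.04752922  0.16171565] [-217.   36.  136.]
[0.56515232 0.04278806 0.09920883] [-217.   36.  246.]
```

Emit:
servo_tool(series=[{"hand": 1.0,"dx": -45.0,"dy": 8.0,"dz": 28.0,"spin": 0.0},{"hand": 1.0,"dx": -90.0,"dy": 16.0,"dz": 56.0,"spin": 0.0},{"hand": 1.0,"dx": -135.0,"dy": 24.0,"dz": 84.0,"spin": 0.0},{"hand": 1.0,"dx": -180.0,"dy": 30.0,"dz": 112.0,"spin": 0.0},{"hand": 1.0,"dx": -217.0,"dy": 36.0,"dz": 136.0,"spin": 0.0},{"hand": 1.0,"dx": -217.0,"dy": 36.0,"dz": 136.0,"spin": 0.0}])

```text
clock: 16.45
eef_pos: [0.5592, -0.0423, 0.1706]
eef_rot: [-176.7, -55.5, 82.3]
contact_force: [-0.1, 0.2, -0.1]
width: 0.0924
grip_force: 0.0
```

```bash
python3 - <<'E'
from h import *
R=go(); b=np.array([.569,.0995,.06]); g=b-.069*R[:,2]; go(g-.11*R[:,2],g)
snap("scene","scene3")
E
```

```text
clk 16.45 q [ 17.  40.   5. 107. -59.  72.  56.] pos [ 0.5592 -0.0423  0.1706] rot [-176.7  -55.5   82.3] z [ 0.053  0.823 -0.565] y [ 0.996 -0.086 -0.033]
clk 16.45 q [ 17.  40.   5. 107. -59.  72.  56.] pos [ 0.5592 -0.0423  0.1706] rot [-176.7  -55.5   82.3] z [ 0.053  0.823 -0.565] y [ 0.996 -0.086 -0.033]
[ 0.55954248 -0.04786694  0.16116591] [-11.   1.   1.]
[0.56535436 0.04269375 0.09899691] [-11.   1. 111.]
```

View pics/scene3.png

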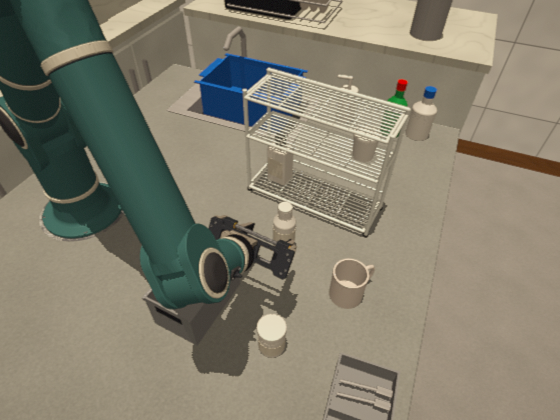

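View: the gripper is level in front of the bottle at (284,225). Wrist passes above the caddy with estimated clearance; advance.

Emit:
servo_tool(series=[{"hand": 1.0,"dx": 0.0,"dy": 1.0,"dz": 25.0,"spin": 0.0},{"hand": 1.0,"dx": 1.0,"dy": 1.0,"dz": 55.0,"spin": 0.0},{"hand": 1.0,"dx": 1.0,"dy": 1.0,"dz": 85.0,"spin": 0.0},{"hand": 1.0,"dx": 1.0,"dy": 1.0,"dz": 103.0,"spin": 0.0},{"hand": 0.5,"dx": 1.0,"dy": 1.0,"dz": 103.0,"spin": 0.0},{"hand": 0.5,"dx": 1.0,"dy": 1.0,"dz": 103.0,"spin": 0.0},{"hand": 0.4,"dx": 1.0,"dy": 1.0,"dz": 103.0,"spin": 0.0},{"hand": 0.4,"dx": 1.0,"dy": 1.0,"dz": 103.0,"spin": 0.0},{"hand": 0.4,"dx": 1.0,"dy": 1.0,"dz": 103.0,"spin": 0.0}], force=20.0)

```text
clock: 17.62
eef_pos: [0.5686, 0.0415, 0.1171]
eef_rot: [-177.6, -55.6, 83.0]
contact_force: [-3.2, -0.7, 4.1]
width: 0.0558
grip_force: 19.9
```

```bash
python3 - <<'E'
from h import *
R=go(); s=arm.sense(); print(s['width'],s['grip_force'])
e=s['eef_pos']; gp=e+.069*R[:,2]; print('grasp pt',gp)
u=np.array([.110,.994]);v=np.array([-.994,.110]); c=np.array([.582,.300])
# bottle target rack x=-10, y=+20
b=np.array([.569,.0995]); print('bottle rack xy',(b-c)@u,(b-c)@v)
for rx,ry in((-.13,.0),(-.02,.0)):
    t=c+rx*u+ry*v; d=np.array([*(t-b),.040]); go(e+d)
go(e+[0,0,.04])
S=np.load("scene1.npz")["W"].reshape(-1,3); L=(S[:,:2]-c)
X=L@u;Y=L@v
for n,lo,hi in(("flask",.06,.17),("tub",.225,.28)):
    m=(abs(X)<.06)&(abs(Y)<.17)&(S[:,2]>lo)&(S[:,2]<hi)
    print(n,m.sum(),np.percentile(X[m],[3,97]),np.percentile(Y[m],[2,20,50,80,98]))
E
```

```text
clk 17.625 q [ 12.  45.   1. 109. -67.  64.  59.] pos [0.5686 0.0415 0.1171] rot [-177.6  -55.6   83. ] z [ 0.059  0.823 -0.565] y [ 0.996 -0.088 -0.024]
0.055786039627994756 19.93677243590355
grasp pt [0.57266894 0.09830965 0.07811645]
bottle rack xy -0.200727 -0.009132999999999987
clk 17.625 q [ 12.  45.   1. 109. -67.  64.  59.] pos [0.5686 0.0415 0.1171] rot [-177.6  -55.6   83. ] z [ 0.059  0.823 -0.565] y [ 0.996 -0.088 -0.024]
[0.56728377 0.11278944 0.15707858] [73. -9. 36.]
clk 17.625 q [ 12.  45.   1. 109. -67.  64.  59.] pos [0.5686 0.0415 0.1171] rot [-177.6  -55.6   83. ] z [ 0.059  0.823 -0.565] y [ 0.996 -0.088 -0.024]
[0.57938377 0.22212944 0.15707858] [135.  -6. 127.]
clk 17.625 q [ 12.  45.   1. 109. -67.  64.  59.] pos [0.5686 0.0415 0.1171] rot [-177.6  -55.6   83. ] z [ 0.059  0.823 -0.565] y [ 0.996 -0.088 -0.024]
[0.56858377 0.04150944 0.15707858] [ 33.  -1. -23.]
flask 671 [-0.02395844  0.01774779] [0.08406145 0.08752338 0.10463662 0.12814646 0.14469692]
tub 506 [-0.02842579  0.02582903] [-0.14453223 -0.13560864 -0.12028394 -0.10363092 -0.08968915]
```

Emit:
servo_tool(series=[{"hand": 0.4,"dx": 10.0,"dy": 0.0,"dz": -7.0,"spin": 0.0},{"hand": 0.4,"dx": 26.0,"dy": -1.0,"dz": -17.0,"spin": 0.0},{"hand": 0.4,"dx": 33.0,"dy": 1.0,"dz": -8.0,"spin": 0.0},{"hand": 0.4,"dx": 45.0,"dy": 4.0,"dz": 10.0,"spin": 0.0},{"hand": 0.4,"dx": 58.0,"dy": 7.0,"dz": 30.0,"spin": 0.0},{"hand": 0.4,"dx": 72.0,"dy": 10.0,"dz": 50.0,"spin": 0.0},{"hand": 0.4,"dx": 86.0,"dy": 13.0,"dz": 70.0,"spin": 0.0},{"hand": 0.4,"dx": 100.0,"dy": 16.0,"dz": 90.0,"spin": 0.0},{"hand": 0.4,"dx": 112.0,"dy": 19.0,"dz": 108.0,"spin": 0.0},{"hand": 0.4,"dx": 122.0,"dy": 21.0,"dz": 122.0,"spin": 0.0},{"hand": 0.4,"dx": 122.0,"dy": 21.0,"dz": 122.0,"spin": 0.0}])

```text
clock: 19.0
eef_pos: [0.6051, 0.2103, 0.1479]
eef_rot: [-177.6, -55.6, 83.1]
contact_force: [-0.6, -0.2, -3.8]
width: 0.0557
grip_force: 19.9
```

```bash
python3 - <<'E'
from h import *
R=go(); e=arm.sense()['eef_pos']; go([e[0],e[1],.1171+.0245])
print(arm.sense()['contact_force'])
snap("side","side4"); c=snap("scene","scene4")
a=cv2.imread("pics/scene4.png")[120:300,180:440]; b=cv2.imread("pics/side4.png")[150:400,110:350]
a=cv2.resize(a,None,fx=1.5,fy=1.5); b=cv2.resize(b,None,fx=1.5,fy=1.5)
o=np.zeros((max(len(a),len(b)),a.shape[1]+b.shape[1],3),np.uint8); o[:len(a),:a.shape[1]]=a; o[:len(b),a.shape[1]:]=b
cv2.imwrite("pics/c4.png",o)
E
```

```text
clk 19.0 q [  3.  43. -10. 107. -72.  51.  49.] pos [0.6051 0.2103 0.1479] rot [-177.6  -55.6   83.1] z [ 0.058  0.823 -0.565] y [ 0.996 -0.086 -0.024]
clk 19.0 q [  3.  43. -10. 107. -72.  51.  49.] pos [0.6051 0.2103 0.1479] rot [-177.6  -55.6   83.1] z [ 0.058  0.823 -0.565] y [ 0.996 -0.086 -0.024]
[np.float64(0.6051210182240224), np.float64(0.21027740998255975), 0.1416] [-5.  0.  4.]
[-0.60085376 -0.20882884 -3.77085631]
```

View pics/c4.png

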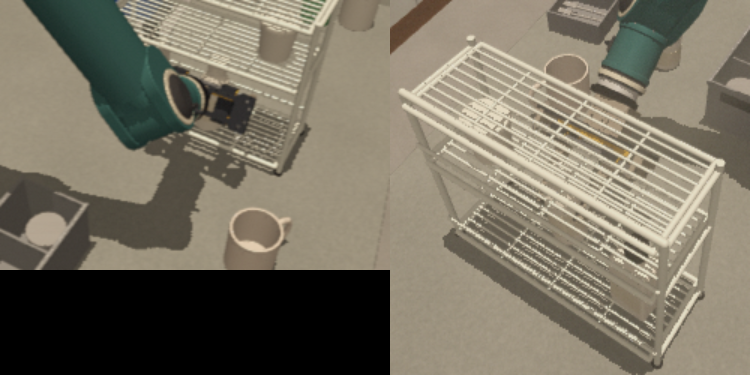

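Bottle hangs just over the lower shelf with nothing touching it; I'll lower, release and withdraw horizontally.

Emit:
servo_tool(series=[{"hand": 0.4,"dx": -2.0,"dy": 0.0,"dz": 2.0,"spin": 0.0},{"hand": 0.4,"dx": -5.0,"dy": 0.0,"dz": 3.5,"spin": 0.0},{"hand": 0.4,"dx": -5.5,"dy": 0.0,"dz": 4.0,"spin": 0.0},{"hand": 0.4,"dx": -5.5,"dy": 0.0,"dz": 4.0,"spin": 0.0}])

```text
clock: 19.6
eef_pos: [0.6056, 0.2089, 0.1421]
eef_rot: [-177.7, -55.6, 83.0]
contact_force: [-1.4, -2.4, 5.2]
width: 0.0556
grip_force: 19.9
```

Emit:
servo_tool(series=[{"hand": 0.75,"dx": 0.0,"dy": 0.0,"dz": 0.0,"spin": 0.0},{"hand": 0.85,"dx": 0.0,"dy": 0.0,"dz": 0.0,"spin": 0.0},{"hand": 0.85,"dx": 0.0,"dy": 0.0,"dz": 0.0,"spin": 0.0},{"hand": 0.85,"dx": -9.0,"dy": 0.0,"dz": -14.0,"spin": 0.0},{"hand": 0.85,"dx": -25.0,"dy": -1.0,"dz": -37.0,"spin": 0.0},{"hand": 1.0,"dx": -45.0,"dy": -1.0,"dz": -66.0,"spin": 0.0},{"hand": 1.0,"dx": -68.0,"dy": -2.0,"dz": -100.0,"spin": 0.0}])

```text
clock: 20.48
eef_pos: [0.5922, 0.0854, 0.1413]
eef_rot: [-177.6, -55.5, 82.9]
contact_force: [0.7, 0.0, 0.0]
width: 0.0919
grip_force: 0.0
```

```bash
python3 - <<'E'
from h import *
c=snap("scene","scene5"); S=c["W"]
p=S[310:360,250:295].reshape(-1,3); p=p[p[:,2]>.03]; t=p[p[:,2]>np.percentile(p[:,2],97)-.006]; print('jar',(t[:,:2].min(0)+t[:,:2].max(0))/2,len(t))
u=np.array([.110,.994]);v=np.array([-.994,.110]); cc=np.array([.582,.300])
W=S.reshape(-1,3); L=W[:,:2]-cc; X=L@u;Y=L@v
m=(X>-.09)&(X<.06)&(Y>-.1)&(Y<.05)&(W[:,2]>.05)&(W[:,2]<.185)
print(m.sum(),[np.percentile(a[m],[3,50,97]).round(3) for a in(X,Y,W[:,2])])
m&=(W[:,2]>.15); print('cap',m.sum(),[np.percentile(a[m],[3,50,97]).round(3) for a in(X,Y,W[:,2])])
R=go(); j=np.array([.647,-.164,.042]); g=j-.069*R[:,2]; go(g-.11*R[:,2],g)
E
```

```text
jar [ 0.64809307 -0.16528662] 638
740 [array([-0.059, -0.048, -0.025]), array([-0.055, -0.035, -0.007]), array([0.054, 0.116, 0.174])]
cap 116 [array([-0.048, -0.043, -0.017]), array([-0.044, -0.03 , -0.014]), array([0.152, 0.166, 0.176])]
clk 20.525 q [ 13.  43.  -5. 107. -65.  59.  53.] pos [0.5928 0.0779 0.1401] rot [-177.6  -55.1   82.4] z [ 0.067  0.818 -0.571] y [ 0.995 -0.098 -0.024]
clk 20.525 q [ 13.  43.  -5. 107. -65.  59.  53.] pos [0.5928 0.0779 0.1401] rot [-177.6  -55.1   82.4] z [ 0.067  0.818 -0.571] y [ 0.995 -0.098 -0.024]
[ 0.6349435  -0.31044159  0.14422769] [-213.   80. -317.]
[ 0.64235252 -0.22044955  0.08140621] [-213.   80. -207.]
```

View pics/scene5.png

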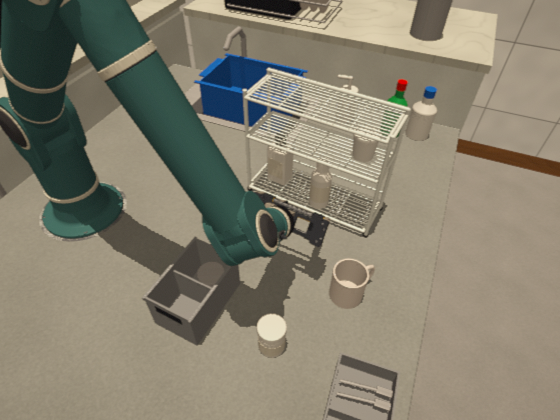

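Bottle stands at (320,188) on the lower shelf, centre at rack x ≈ -31 mm, y ≈ -31 mm. Now the jar.

Emit:
servo_tool(series=[{"hand": 1.0,"dx": 29.0,"dy": 1.0,"dz": -52.0,"spin": 0.0},{"hand": 1.0,"dx": 58.0,"dy": 3.0,"dz": -104.0,"spin": 0.0},{"hand": 1.0,"dx": 87.0,"dy": 4.0,"dz": -155.0,"spin": 0.0},{"hand": 1.0,"dx": 58.0,"dy": 16.0,"dz": -198.0,"spin": 0.0},{"hand": 1.0,"dx": 28.0,"dy": 28.0,"dz": -241.0,"spin": 0.0},{"hand": 1.0,"dx": -1.0,"dy": 41.0,"dz": -284.0,"spin": 0.0},{"hand": 1.0,"dx": -30.0,"dy": 53.0,"dz": -327.0,"spin": 0.0},{"hand": 1.0,"dx": -60.0,"dy": 66.0,"dz": -369.0,"spin": 0.0},{"hand": 1.0,"dx": -89.0,"dy": 78.0,"dz": -411.0,"spin": 0.0},{"hand": 1.0,"dx": -89.0,"dy": 78.0,"dz": -411.0,"spin": 0.0}])

```text
clock: 21.78
eef_pos: [0.637, -0.3135, 0.2964]
eef_rot: [-177.3, -55.3, 82.2]
contact_force: [-0.3, -0.1, 0.3]
width: 0.0922
grip_force: 0.0
```

```bash
python3 - <<'E'
from h import *
R=go(); j=np.array([.648,-.165,.036]); g=j-.075*R[:,2]; go(g-.11*R[:,2],g)
E
```

```text
clk 21.775 q [ 33.  48.   7.  70. -48.  99.  42.] pos [ 0.637  -0.3135  0.2964] rot [-177.3  -55.3   82.2] z [ 0.064  0.82  -0.569] y [ 0.995 -0.097 -0.027]
clk 21.775 q [ 33.  48.   7.  70. -48.  99.  42.] pos [ 0.637  -0.3135  0.2964] rot [-177.3  -55.3   82.2] z [ 0.064  0.82  -0.569] y [ 0.995 -0.097 -0.027]
[ 0.63610184 -0.31671971  0.14118824] [-130.    4.   86.]
[ 0.64317642 -0.22650799  0.07864388] [-130.    4.  196.]
```

Emit:
servo_tool(series=[{"hand": 1.0,"dx": -43.0,"dy": 1.0,"dz": 29.0,"spin": 0.0},{"hand": 1.0,"dx": -86.0,"dy": 3.0,"dz": 58.0,"spin": 0.0},{"hand": 1.0,"dx": -130.0,"dy": 4.0,"dz": 86.0,"spin": 0.0},{"hand": 1.0,"dx": -130.0,"dy": 4.0,"dz": 100.0,"spin": 0.0}])

```text
clock: 22.28
eef_pos: [0.6377, -0.2973, 0.1304]
eef_rot: [-176.8, -55.7, 82.2]
contact_force: [-0.3, 0.6, 0.6]
width: 0.0923
grip_force: 0.0
```

```bash
python3 - <<'E'
from h import *
R=go(); j=np.array([.648,-.165,.036]); g=j-.075*R[:,2]; go(g)
E
```

```text
clk 22.275 q [ 33.  58.   6.  73. -48.  90.  51.] pos [ 0.6377 -0.2973  0.1304] rot [-176.8  -55.7   82.2] z [ 0.057  0.824 -0.563] y [ 0.995 -0.09  -0.032]
clk 22.275 q [ 33.  58.   6.  73. -48.  90.  51.] pos [ 0.6377 -0.2973  0.1304] rot [-176.8  -55.7   82.2] z [ 0.057  0.824 -0.563] y [ 0.995 -0.09  -0.032]
[ 0.64374652 -0.22682467  0.07824474] [-3.  1. 88.]
```

Emit:
servo_tool(series=[{"hand": 1.0,"dx": -2.0,"dy": 1.0,"dz": 30.0,"spin": 0.0},{"hand": 1.0,"dx": -3.0,"dy": 1.0,"dz": 60.0,"spin": 0.0},{"hand": 1.0,"dx": -3.0,"dy": 1.0,"dz": 80.0,"spin": 0.0},{"hand": 1.0,"dx": -3.0,"dy": 1.0,"dz": 88.0,"spin": 0.0},{"hand": 0.5,"dx": -3.0,"dy": 1.0,"dz": 88.0,"spin": 0.0},{"hand": 0.5,"dx": -3.0,"dy": 1.0,"dz": 88.0,"spin": 0.0},{"hand": 0.4,"dx": -3.0,"dy": 1.0,"dz": 88.0,"spin": 0.0},{"hand": 0.4,"dx": -3.0,"dy": 1.0,"dz": 88.0,"spin": 0.0},{"hand": 0.4,"dx": -3.0,"dy": 1.0,"dz": 88.0,"spin": 0.0}], force=20.0)

```text
clock: 23.4
eef_pos: [0.6461, -0.2275, 0.083]
eef_rot: [-177.6, -55.5, 82.9]
contact_force: [-4.1, -2.1, 3.5]
width: 0.0579
grip_force: 19.9
```

```bash
python3 - <<'E'
from h import *
R=go(); s=arm.sense(); print(s['width'],s['grip_force'],s['contact_force'])
e=s['eef_pos']; gp=e+.075*R[:,2]; print('grasp pt',gp)
u=np.array([.110,.994]);v=np.array([-.994,.110]); c=np.array([.582,.300]); b=np.array([gp[0],-.165])
go(e+[0,0,.1])
for rx,ry,h in((-.2,.04,.215),(-.032,.04,.211),(-.032,.04,.203)):
    t=c+rx*u+ry*v; d=np.array([*(t-b),h]); go(e+d)
E
```

```text
clk 23.4 q [ 29.  59.   4.  79. -51.  82.  53.] pos [ 0.6461 -0.2275  0.083 ] rot [-177.6  -55.5   82.9] z [ 0.059  0.823 -0.565] y [ 0.996 -0.088 -0.024]
0.05786281355184853 19.90092985332012 [-4.07304344 -2.12315671  3.53709028]
grasp pt [ 0.65049522 -0.16583342  0.04055491]
clk 23.4 q [ 29.  59.   4.  79. -51.  82.  53.] pos [ 0.6461 -0.2275  0.083 ] rot [-177.6  -55.5   82.9] z [ 0.059  0.823 -0.565] y [ 0.996 -0.088 -0.024]
[ 0.64607618 -0.2275383   0.18295751] [ 82.  -2. -57.]
clk 23.4 q [ 29.  59.   4.  79. -51.  82.  53.] pos [ 0.6461 -0.2275  0.083 ] rot [-177.6  -55.5   82.9] z [ 0.059  0.823 -0.565] y [ 0.996 -0.088 -0.024]
[0.51582095 0.0430617  0.29795751] [ 320. -159.   93.]
clk 23.4 q [ 29.  59.   4.  79. -51.  82.  53.] pos [ 0.6461 -0.2275  0.083 ] rot [-177.6  -55.5   82.9] z [ 0.059  0.823 -0.565] y [ 0.996 -0.088 -0.024]
[0.53430095 0.2100537  0.29395751] [ 412. -155.  234.]
clk 23.4 q [ 29.  59.   4.  79. -51.  82.  53.] pos [ 0.6461 -0.2275  0.083 ] rot [-177.6  -55.5   82.9] z [ 0.059  0.823 -0.565] y [ 0.996 -0.088 -0.024]
[0.53430095 0.2100537  0.28595751] [ 405. -155.  239.]
```

Emit:
servo_tool(series=[{"hand": 0.4,"dx": 15.0,"dy": 0.0,"dz": -10.0,"spin": 0.0},{"hand": 0.4,"dx": 45.0,"dy": -1.0,"dz": -31.0,"spin": 0.0},{"hand": 0.4,"dx": 82.0,"dy": -2.0,"dz": -57.0,"spin": 0.0},{"hand": 0.4,"dx": 115.0,"dy": -12.0,"dz": -65.0,"spin": 0.0},{"hand": 0.4,"dx": 145.0,"dy": -30.0,"dz": -50.0,"spin": 0.0},{"hand": 0.4,"dx": 175.0,"dy": -47.0,"dz": -25.0,"spin": 0.0},{"hand": 0.4,"dx": 205.0,"dy": -64.0,"dz": 0.0,"spin": 0.0},{"hand": 0.4,"dx": 235.0,"dy": -81.0,"dz": 25.0,"spin": 0.0},{"hand": 0.4,"dx": 265.0,"dy": -98.0,"dz": 50.0,"spin": 0.0},{"hand": 0.4,"dx": 295.0,"dy": -115.0,"dz": 75.0,"spin": 0.0},{"hand": 0.4,"dx": 320.0,"dy": -129.0,"dz": 93.0,"spin": 0.0},{"hand": 0.4,"dx": 320.0,"dy": -129.0,"dz": 93.0,"spin": 0.0}])

```text
clock: 24.9
eef_pos: [0.545, 0.0438, 0.2987]
eef_rot: [-177.9, -55.6, 83.4]
contact_force: [0.3, -0.7, -3.0]
width: 0.0577
grip_force: 19.9
```

```bash
python3 - <<'E'
from h import *
R=go(); s=arm.sense(); print(s['width'],s['contact_force'])
c=snap("scene","scene6")
u=np.array([.110,.994]);v=np.array([-.994,.110]); cc=np.array([.582,.300])
W=c["W"].reshape(-1,3); L=W[:,:2]-cc; X=L@u;Y=L@v
m=(X>-.26)&(X<-.12)&(abs(Y)<.06)&(W[:,2]>.28)&(W[:,2]<.32); print(m.sum(),[np.percentile(a[m],[3,50,97]).round(3) for a in(X,Y,W[:,2])])
b=c["pixels"][...,::-1]; cv2.imwrite("pics/c6.png",cv2.resize(b[60:320,160:460],None,fx=2,fy=2))
gp=s['eef_pos']+.075*R[:,2]; print('jar est', (gp[:2]-cc)@u,(gp[:2]-cc)@v,gp[2])
d=np.array([*( (-.036-(gp[:2]-cc)@u)*u + (.01-(gp[:2]-cc)@v)*v),.2515-gp[2]]); go(s['eef_pos']+d,s['eef_pos']+d-[0,0,.008])
E
```

```text
clk 24.9 q [ 15.  26.  -3. 110. -58.  71.  42.] pos [0.545  0.0438 0.2987] rot [-177.9  -55.6   83.4] z [ 0.057  0.823 -0.565] y [ 0.996 -0.084 -0.021]
0.05771329313765565 [ 0.2796664  -0.72355169 -3.01360911]
417 [array([-0.222, -0.199, -0.172]), array([-0.018,  0.009,  0.036]), array([0.294, 0.3  , 0.302])]
jar est -0.19687868079139673 0.011115412130497772 0.256257242675765
clk 24.95 q [ 15.  26.  -3. 110. -58.  70.  42.] pos [0.5457 0.0419 0.298 ] rot [-177.9  -55.5   83.3] z [ 0.059  0.822 -0.566] y [ 0.996 -0.086 -0.021]
[0.56382195 0.20362279 0.2938951 ] [ 89.   4. 136.]
[0.56382195 0.20362279 0.2858951 ] [ 82.   4. 141.]
```

View pics/c6.png

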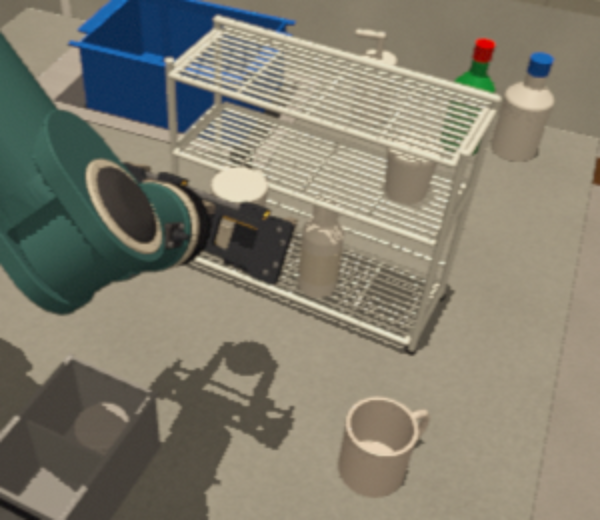

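The jar (lid at (240,185) in the crop) is upright in front of the middle tier, with its foot at about 0.215. Insert.

Emit:
servo_tool(series=[{"hand": 0.4,"dx": 8.0,"dy": 0.0,"dz": 14.0,"spin": 0.0},{"hand": 0.4,"dx": 22.0,"dy": 1.0,"dz": 34.0,"spin": 0.0},{"hand": 0.4,"dx": 36.0,"dy": 2.0,"dz": 55.0,"spin": 0.0},{"hand": 0.4,"dx": 50.0,"dy": 2.0,"dz": 76.0,"spin": 0.0},{"hand": 0.4,"dx": 64.0,"dy": 3.0,"dz": 97.0,"spin": 0.0},{"hand": 0.4,"dx": 77.0,"dy": 4.0,"dz": 117.0,"spin": 0.0},{"hand": 0.4,"dx": 86.0,"dy": 4.0,"dz": 131.0,"spin": 0.0},{"hand": 0.4,"dx": 89.0,"dy": 4.0,"dz": 136.0,"spin": 0.0},{"hand": 0.4,"dx": 89.0,"dy": 4.0,"dz": 136.0,"spin": 0.0}])

```text
clock: 26.08
eef_pos: [0.5641, 0.2021, 0.293]
eef_rot: [-177.6, -55.5, 83.0]
contact_force: [0.1, -0.4, -2.6]
width: 0.0576
grip_force: 19.9
```

```bash
python3 - <<'E'
from h import *
R=go(); s=arm.sense(); print(s['width'],s['contact_force'])
u=np.array([.110,.994]);v=np.array([-.994,.110]); cc=np.array([.582,.300])
gp=s['eef_pos']+.075*R[:,2]; print('jar est', (gp[:2]-cc)@u,(gp[:2]-cc)@v,'foot',gp[2]-.0405)
go(s['eef_pos']-[0,0,.01]); go(s['eef_pos']-[*(.15*u),0])
E
```

```text
clk 26.075 q [  4.  26.  -9. 111. -67.  57.  36.] pos [0.5641 0.2021 0.293 ] rot [-177.6  -55.5   83. ] z [ 0.06   0.822 -0.566] y [ 0.996 -0.088 -0.024]
0.05755114918101085 [ 0.13136925 -0.36542718 -2.55986959]
jar est -0.0374453532052178 0.00935662923200401 foot 0.21005238061946516
clk 26.075 q [  4.  26.  -9. 111. -67.  57.  36.] pos [0.5641 0.2021 0.293 ] rot [-177.6  -55.5   83. ] z [ 0.06   0.822 -0.566] y [ 0.996 -0.088 -0.024]
[0.56411752 0.20213665 0.28299099] [-8.  0.  6.]
clk 26.075 q [  4.  26.  -9. 111. -67.  57.  36.] pos [0.5641 0.2021 0.293 ] rot [-177.6  -55.5   83. ] z [ 0.06   0.822 -0.566] y [ 0.996 -0.088 -0.024]
[0.54761752 0.05303665 0.29299099] [ -85.   -3. -124.]
```

Emit:
servo_tool(series=[{"hand": 0.4,"dx": 2.0,"dy": 0.0,"dz": 3.0,"spin": 0.0},{"hand": 0.4,"dx": -1.0,"dy": 0.0,"dz": 5.5,"spin": 0.0},{"hand": 0.4,"dx": -3.5,"dy": 0.0,"dz": 7.0,"spin": 0.0},{"hand": 0.4,"dx": -4.0,"dy": 0.0,"dz": 7.5,"spin": 0.0},{"hand": 0.4,"dx": -4.0,"dy": 0.0,"dz": 7.5,"spin": 0.0}])

```text
clock: 26.7
eef_pos: [0.5644, 0.206, 0.286]
eef_rot: [-177.6, -55.5, 83.0]
contact_force: [-0.6, -2.6, 1.0]
width: 0.0578
grip_force: 19.9
```

```bash
python3 - <<'E'
from h import *
R=go(); s=arm.sense()
u=np.array([.110,.994]);v=np.array([-.994,.110]); cc=np.array([.582,.300])
gp=s['eef_pos']+.075*R[:,2]; print('jar est', (gp[:2]-cc)@u,(gp[:2]-cc)@v,'foot',gp[2]-.0405, s['contact_force'])
E
```

```text
clk 26.7 q [  3.  27.  -9. 111. -67.  57.  36.] pos [0.5644 0.206  0.286 ] rot [-177.6  -55.5   83. ] z [ 0.06   0.823 -0.565] y [ 0.996 -0.088 -0.023]
jar est -0.03357736699378413 0.009469658965390978 foot 0.20308386060516337 [-0.55126419 -2.555116    0.97995214]
```

Emit:
servo_tool(series=[{"hand": 0.75,"dx": 0.0,"dy": 0.0,"dz": 0.0,"spin": 0.0},{"hand": 0.85,"dx": 0.0,"dy": 0.0,"dz": 0.0,"spin": 0.0},{"hand": 0.85,"dx": 0.0,"dy": 0.0,"dz": 0.0,"spin": 0.0},{"hand": 0.85,"dx": -9.0,"dy": 0.0,"dz": -13.0,"spin": 0.0},{"hand": 0.85,"dx": -25.0,"dy": -1.0,"dz": -36.0,"spin": 0.0},{"hand": 0.85,"dx": -50.0,"dy": -2.0,"dz": -72.0,"spin": 0.0},{"hand": 0.85,"dx": -80.0,"dy": -3.0,"dz": -118.0,"spin": 0.0},{"hand": 0.85,"dx": -110.0,"dy": -4.0,"dz": -162.0,"spin": 0.0},{"hand": 0.85,"dx": -110.0,"dy": -4.0,"dz": -162.0,"spin": 0.0},{"hand": 0.85,"dx": -110.0,"dy": -4.0,"dz": -162.0,"spin": 0.0}])

```text
clock: 27.95
eef_pos: [0.5429, 0.0113, 0.2867]
eef_rot: [-177.6, -55.5, 82.9]
contact_force: [0.9, 0.3, 0.3]
width: 0.0781
grip_force: 0.0
```

```bash
python3 - <<'E'
from h import *
go(); u=np.array([.110,.994]);v=np.array([-.994,.110]); cc=np.array([.582,.300])
for n in("scene","side"):
    c=snap(n,n+"7"); W=c["W"].reshape(-1,3); L=W[:,:2]-cc; X=L@u;Y=L@v
    for nm,y0,y1,lo,hi in(("jarlid",-.04,.06,.272,.295),("jarbody",-.04,.06,.215,.26),("bottle",-.08,.02,.05,.12),("cap",-.08,.02,.152,.18)):
        m=(X>-.09)&(X<.06)&(Y>y0)&(Y<y1)&(W[:,2]>lo)&(W[:,2]<hi); print(n,nm,m.sum(),[np.percentile(a[m],[2,50,98]).round(3) for a in(X,Y,W[:,2])] if m.sum() else '')
a=cv2.imread("pics/scene7.png"); cv2.imwrite("pics/c7.png",cv2.resize(a[60:350,130:460],None,fx=2,fy=2))
E
```

```text
clk 27.95 q [ 18.  27.  -2. 110. -57.  72.  44.] pos [0.5429 0.0113 0.2867] rot [-177.6  -55.5   82.9] z [ 0.06   0.823 -0.565] y [ 0.996 -0.089 -0.024]
scene jarlid 278 [array([-0.063, -0.051, -0.009]), array([-0.019,  0.005,  0.035]), array([0.273, 0.286, 0.289])]
scene jarbody 359 [array([-0.063, -0.057, -0.028]), array([-0.019, -0.001,  0.033]), array([0.217, 0.239, 0.259])]
scene bottle 392 [array([-0.06 , -0.053, -0.028]), array([-0.055, -0.037, -0.004]), array([0.052, 0.087, 0.119])]
scene cap 114 [array([-0.048, -0.043, -0.016]), array([-0.044, -0.029, -0.013]), array([0.153, 0.167, 0.177])]
side jarlid 474 [array([-0.053, -0.024, -0.003]), array([-0.01 ,  0.015,  0.038]), array([0.273, 0.287, 0.289])]
side jarbody 272 [array([-0.042, -0.011, -0.002]), array([-0.006,  0.03 ,  0.039]), array([0.217, 0.239, 0.259])]
side bottle 237 [array([-0.037, -0.009, -0.   ]), array([-0.04 , -0.009,  0.   ]), array([0.053, 0.087, 0.119])]
side cap 30 [array([-0.036, -0.013, -0.011]), array([-0.042, -0.028, -0.016]), array([0.153, 0.162, 0.176])]
```

View pics/c7.png

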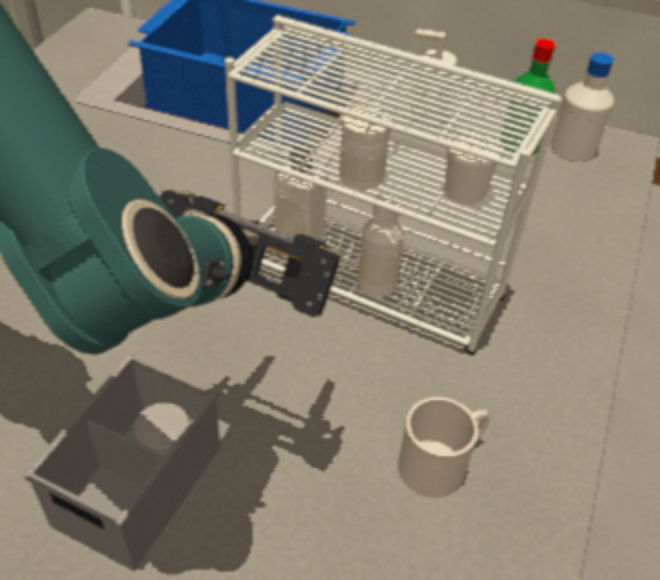

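The crop shows both objects upright: the jar at (363,155) on the middle shelf, rack x about -33 mm, and the bottle at (382,255) on the lower shelf, x about -31 mm. The gripper is clear, so I'll hand in.

```bash
python3 -c "
from plant import arm
print(arm.hand_in())"
```

```text
the job is handed in; nothing more can be done
None
```

I handed the job in at about 28 s: the bottle is upright on the lower shelf, the jar is upright on the middle shelf, and nothing looked shifted in the last picture; the hand-in returned no verdict. The interface has no tilt command, so I tilted the tool about 55° by repeatedly driving the arm against its reach limit, then gripped both from the side.

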